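# Make a neat row of screw jars on the bench shelf

## Robot

A 6-joint arm with a two-finger parallel gripper is mounted at the origin on a cart in front of the work surface, level with it; the furniture and walls round the work are solid. World frame = base frame: x ahead of the robot, y to its left, z up, the work surface at z = 0. Lengths are in m, angles in rad, forces in N, time in s.
With the tool pointing down it reaches from about 0.275 to 0.875 m from the base axis. Payload 12.5 kg.
Tool frame: the origin (TCP) lies on the centre line of the jaws, within the pads' length; the fingertips stand r.finger_overhang ahead of it and the grasp point (between the pads) lies 3 mm ahead of it (r.finger_overhang is the distance from the TCP to the fingertips, in m); z points along the fingers, y is the line along which they close (so a half turn about z gives the same grasp; the last joint's range is limited). The gripper opens to 85 mm and grips with 20 to 120 N. Pads are 22 mm wide; open, the fingers measure 114 mm over their backs; the gripper's body (76 mm by 85 mm) begins 54 mm behind the grasp point. The pads swing forward as they close: fully open they stand 13 mm farther back than shut.
Start: joints at [-1.264, 0.351, 1.652, -0, 1.139, -0.085], TCP at [0.21, -0.508, 0.253] pointing down, gripper open.
Joint ranges: [-2.75, 2.75], [-0.79, 2.1], [0.01, 2.65], [-1.57, 4.71], [0.07, 3.14], [-2.87, 2.87]. Speed limits (rad/s): [2.22, 2.22, 2.79, 3.14, 3.14, 3.14].

## Interface

Orientations are given as a unit quaternion [x, y, z, w].
In Python, from cell import r, optics gives the robot as it stands. The module is installed in compiled form; this text tells all that it offers. Calls block until the motion is done:
- r.move_to(position, orientation): joint-space move of the TCP to a pose.
- r.move_linear(position, rot=None, vel=0.15): straight line of the TCP; rot=None keeps the orientation; vel is the mean speed in m/s.
- r.set_joints(angles): joint-space move.
- r.set_gripper(opening, squeeze=None): opening from 0.0 (shut) to 1.0 (fully open); squeeze is the grip in N (None keeps the last); returns when the fingers have stopped.
- r.sleep(seconds).
- r.inverse_kinematics(position, orientation): joint angles nearest the present ones, or None.
- optics.get_image(name): name is "side" or "top" or "wrist"; returns a dict with "pixels" (480x640x3 uint8, red, green, blue), "depth" (480x640 float32, m along the optical axis (not along the pixel's ray), 0 where there is no reading), "fx", "fy", "cx", "cy" (pixels), "camera_from_world" (4x4, takes a point from world to camera coordinates); the wrist camera has in their place "mount" (4x4, takes a point from camera to tool coordinates, whose origin is the TCP and whose axes are the flange's). Camera axes: x right, y down, z forward; pixel columns grow to the right and rows downward; lengths in m; the calibration is good to about 2 mm. A picture is of the moment at which its call begins: read the wrist's pose just before it.
A pose or a line that the arm cannot do raises r.PlanningError and nothing moves.
- r.hand_in(): hands the job in; it is judged then, once.
Readings, each from a call of its own:
- r.current_t(): time.
- r.current_q(): joint angles.
- r.current_qvel(): joint speeds.
- r.current_effort(): joint torques, N m.
- r.current_tool_pos(): TCP position.
- r.current_ee_rot(): TCP orientation.
- r.current_contact_force(): force on the tool from outside, world axes, zero at the start.
- r.current_torque(): the same for the moment, N m.
- r.current_opening(): opening from 0.0 (shut) to 1.0 (fully open).
- r.current_finger_force(): force on a finger pad.
Only numpy, scipy, OpenCV 4.12 (cv2) and the standard library are available. Lean on these libraries where they do the work, as an engineer would, in place of code of your own. Each camera call takes 0.05 s, during which the arm holds its last target. There are 200 camera calls.

## Task

Take the scrap of wood off the little shelf and lay it flat on the bench, then put the two screw jars that stand on the bench onto the shelf, so that all three jars stand upright side by side in one straight row along it, neighbours touching or less than 1 cm apart. Set the jars down gently, tip none over, and leave the glue bottle, the wax tin and the spanner where they are.

Things in the scene. Friction and masses are not known exactly. Their poses are not given: they have to be found in the camera images.
- jar_shelf: low wooden shelf fixed to the bench, 96 mm deep (its x, to the rear at yaw 0) by 264 mm long (its y). One board, its top 50 mm above the bench, 240 mm long between the end panels and 80 mm deep between a front and a rear lip. The lips stand 10 mm above the board; the two end panels are 12 mm thick and stand 30 mm above the board. Open above. Origin at the centre of its underside, on the bench top.
- board (a point): centre of the top face of the shelf's board, 50 mm above the bench; axes as the shelf's: y along the shelf, x across it, z up
- jar_a: clear plastic jar of screws with a green screw lid, one of three alike; 60 mm across (body and lid, straight-sided), 78 mm tall, the lid being the top 16 mm, about 0.19 kg; solid and closed. Origin at the centre of its underside, z up when upright. It already stands on the shelf's board, towards one end, at a different end from time to time.
- jar_b: clear plastic jar of screws with a green screw lid, one of three alike; 60 mm across (body and lid, straight-sided), 78 mm tall, the lid being the top 16 mm, about 0.19 kg; solid and closed. Origin at the centre of its underside, z up when upright. It starts on the bench left of the shelf.
- jar_c: clear plastic jar of screws with a green screw lid, one of three alike; 60 mm across (body and lid, straight-sided), 78 mm tall, the lid being the top 16 mm, about 0.19 kg; solid and closed. Origin at the centre of its underside, z up when upright. It starts on the bench left of the shelf, farther left than the other.
- wood_scrap: loose rectangular block of pale hardwood, 32 mm wide (its x) by 95 mm long (its y) by 26 mm high, about 0.05 kg, lying on the shelf's board beside the jar, roughly along the shelf. Origin at the centre of its underside.
- near_way (a point): a point on the bench top, on the middle of the lathe bed's near steel way; fixed. The bench top (z = 0) is an 88 mm wide steel strip (this way) where 0.966 x + 0.259 y is 0.371 to 0.458 m, running 0.26 rad anticlockwise from the y axis; then a 55 mm open gap; then one unbroken flat top (far way and plywood) where it is over 0.513 m
- glue_bottle: bystander: small white glue bottle with a red nozzle, standing, 29 mm across, 110 mm tall; origin at the centre of its underside
- wax_tin: bystander: round yellow wax tin, 82 mm across, 39 mm tall; origin at the centre of its underside
- spanner: bystander: steel spanner lying flat, 159 mm long (its y), 29 mm wide, 6 mm thick; origin at the centre of its underside
Things that resemble listed ones, but are neither listed nor needed, are in the scene too. Leave any purple look-alike of the wood_scrap alone.

How it is judged:
By the outcome, as a careful person would: the job done as asked, in the order asked, and still so for the second after the job is handed in, with the robot touching nothing.
It also fails if it takes over 72 s, if anything falls off the work surface, if the arm or the gripper's body presses on something with over 40 N, if the wrist force passes 120 N, or if a joint passes its speed limit or range.

## Working session

There is one attempt and no reset: what is moved stays moved. The work goes in short steps, each a Python script; the robot and the scene stay as the last script left them, time stands still between calls to the robot, and variables do not carry over. Pictures are saved under pics/ and viewed, at most 10 in all, crops included, and the job is handed in when it is done.

```bash
mkdir -p pics; python3 - <<'E'
from cell import r, optics
import cv2,pickle
for n in("top","side"):
    d=optics.get_image(n); pickle.dump(d,open(n+"0.pkl","wb"))
    cv2.imwrite(f"pics/{n}0.png",d["pixels"][:,:,::-1])
    print(n,d["fx"],d["fy"],d["cx"],d["cy"],d["camera_from_world"].round(4).tolist(),(d["depth"]>0).mean())
print(r.finger_overhang,r.current_t(),r.current_ee_rot())
E
```

```text
top 622.4781785549517 622.4781785549517 309.46288907180866 237.7873076961947 [[-0.0187, -0.9998, -0.0091, 0.2492], [-0.9901, 0.0198, -0.1389, 0.5477], [0.1391, 0.0064, -0.9903, 1.0951], [0.0, 0.0, 0.0, 1.0]] 0.995986328125
side 561.8207423249145 561.8207423249145 322.709321929593 244.63767196334845 [[-0.8348, -0.5505, -0.0094, 0.6029], [-0.2765, 0.4339, -0.8575, 0.1026], [0.4761, -0.7133, -0.5144, 1.2334], [0.0, 0.0, 0.0, 1.0]] 0.9379622395833334
0.022 0.1 [ 9.80874979e-01  1.94638116e-01 -6.13297466e-05 -5.25863060e-04]
```

View pics/top0.png

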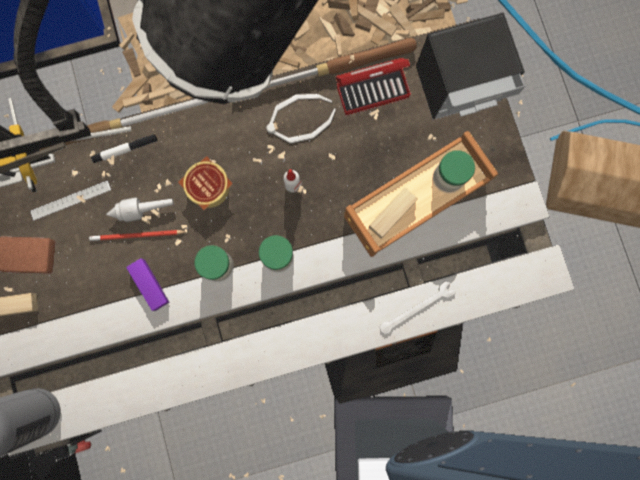

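View pics/side0.png

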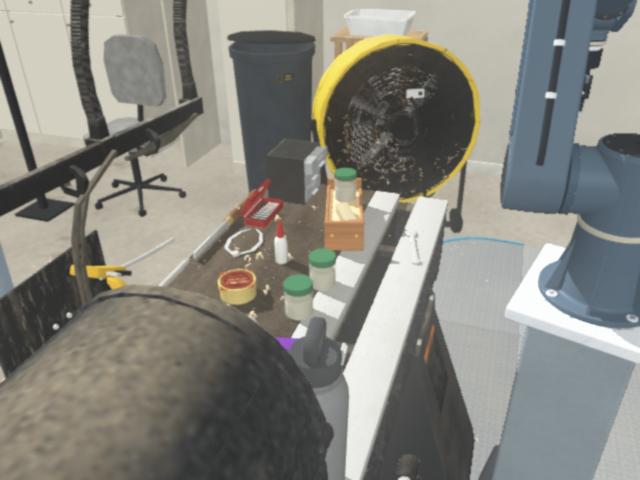

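Top view: three green lids at (212,262), (276,252) on the bench and (456,168) on the shelf. Candidates for the wood scrap are the pale block at (393,213) on the shelf board, the purple one at (148,284) and a pale block at (18,304) on the left. Only the one at (393,213) is on the shelf beside the jar, so that's the one meant. Side view: lids at (346,174), (322,257) and (298,284), with the shelf around (345,215).

```bash
cat > h.py <<'E'
import numpy as np,cv2
def ray(d,u,v):
    T=np.array(d["camera_from_world"]);R=T[:3,:3];c=-R.T@T[:3,3]
    return c,R.T@np.array([(u-d["cx"])/d["fx"],(v-d["cy"])/d["fy"],1.])
def onz(d,u,v,z):
    c,k=ray(d,u,v);return c+k*(z-c[2])/k[2]
def proj(d,p):
    q=(d["camera_from_world"]@np.append(p,1))[:3];return d["fx"]*q[0]/q[2]+d["cx"],d["fy"]*q[1]/q[2]+d["cy"]
def tri(d1,p1,d2,p2):
    c1,k1=ray(d1,*p1);c2,k2=ray(d2,*p2)
    A=np.stack([k1,-k2],1);s=np.linalg.lstsq(A,c2-c1,rcond=None)[0]
    a,b=c1+k1*s[0],c2+k2*s[1];return (a+b)/2,np.linalg.norm(a-b)
def bydepth(d,u,v):
    T=np.array(d["camera_from_world"]);c,k=ray(d,u,v);return c+k*d["depth"][int(v),int(u)]
def clouds(d):
    T=np.array(d["camera_from_world"]);v,u=np.mgrid[:480,:640];z=d["depth"]
    P=np.stack([(u-d["cx"])/d["fx"]*z,(v-d["cy"])/d["fy"]*z,z],-1)
    return (P-T[:3,3])@T[:3,:3]
def blobs(d,lo,hi,amin=80):
    m=cv2.inRange(cv2.cvtColor(d["pixels"],cv2.COLOR_RGB2HSV),lo,hi)
    c,_=cv2.findContours(m,cv2.RETR_EXTERNAL,cv2.CHAIN_APPROX_NONE)
    return [x for x in c if cv2.contourArea(x)>amin]
E
python3 - <<'E'
import pickle;from h import *
t,s=[pickle.load(open(n+"0.pkl","rb")) for n in("top","side")]
np.set_printoptions(precision=4,suppress=True)
P=clouds(t);S=clouds(s)
for n,d,C in(("top",t,P),("side",s,S)):
  for c in blobs(d,(55,100,30),(85,255,200)):
    m=np.zeros((480,640),np.uint8);cv2.drawContours(m,[c],-1,1,-1)
    q=C[m>0];q=q[q[:,2]>np.median(q[:,2])-.02]
    (u,v),e,a=cv2.fitEllipse(c);zt=np.percentile(q[:,2],80)
    print(n,(u,v),e,"onz.078/.128",onz(d,u,v,.078)[:2],onz(d,u,v,.128)[:2],"ztop",np.percentile(q[:,2],[50,80,95]),"med",np.median(q,0))
# shelf/scrap height layers in top depth
hsv=cv2.cvtColor(t["pixels"],cv2.COLOR_RGB2HSV)
roi=np.zeros((480,640),bool);roi[125:260,340:505]=1
def rect(m,name):
    q=P[m];r_=cv2.minAreaRect((q[:,:2]*1000).astype(np.float32));print(name,len(q),r_,np.median(q[:,2]))
for lo,hi,nm in((.056,.064,"lips"),(.046,.054,"board"),(.07,.084,"scrap/ends"),(.046,.085,"all")):
    m=roi&(P[...,2]>lo)&(P[...,2]<hi)
    k=cv2.connectedComponentsWithStats(m.astype(np.uint8))
    for i in range(1,k[0]):
        if k[2][i,4]>150: rect(k[1]==i,nm+str(k[3][i].round()))
img=t["pixels"][120:270,330:510,::-1];a=cv2.resize(img,None,fx=2.6,fy=2.6,interpolation=2)
b=cv2.resize(t["pixels"][230:330,0:300,::-1],(468,156),interpolation=2)
cv2.imwrite("pics/crop0.png",np.vstack([a,b]))
E
```

```text
top (211.30621337890625, 262.2616271972656) (31.043399810791016, 31.70279312133789) onz.078/.128 [0.5071 0.4111] [0.5019 0.4028] ztop [0.0781 0.08   0.0814] med [0.507  0.4111 0.0781]
top (275.2749328613281, 252.1808624267578) (30.974679946899414, 31.198171615600586) onz.078/.128 [0.5227 0.2987] [0.5168 0.2956] ztop [0.0783 0.08   0.0817] med [0.5226 0.2989 0.0783]
top (456.49688720703125, 167.59896850585938) (31.327484130859375, 33.04935073852539) onz.078/.128 [ 0.6682 -0.0264] [ 0.6555 -0.0145] ztop [0.1283 0.1298 0.1314] med [ 0.6553 -0.0142  0.1283]
lips[409. 171.] 574 ((666.92236328125, 58.02027893066406), (25.004968643188477, 239.96591186523438), 27.19651222229004) 0.059831426472555446
lips[437. 209.] 614 ((612.3388061523438, 25.325706481933594), (67.29851531982422, 241.37245178222656), 33.991207122802734) 0.05972158832744101
board[414. 196.] 3076 ((629.6831665039062, 35.27007293701172), (80.95901489257812, 237.4813690185547), 31.5679931640625) 0.05025292463029343
scrap/ends[480. 154.] 415 ((693.426513671875, -69.71687316894531), (95.57096862792969, 15.261931419372559), 29.82884407043457) 0.0790530806086187
scrap/ends[393. 211.] 958 ((591.91796875, 88.8370361328125), (31.87498664855957, 96.15414428710938), 45.818904876708984) 0.07625973590628193
scrap/ends[362. 229.] 386 ((562.2537841796875, 145.1493377685547), (95.61151885986328, 12.683255195617676), 31.463661193847656) 0.0793690768165271
all[414. 197.] 6656 ((628.5183715820312, 37.27546691894531), (96.9396743774414, 267.8843078613281), 31.440778732299805) 0.05568034080299143
```

View pics/crop0.png

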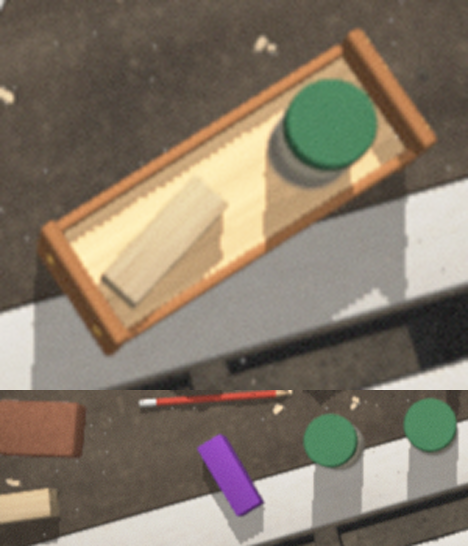

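The crop confirms the pale block lies on the shelf board beside jar_a. The lids are at z = 0.078 and 0.128, as expected. Next I check these heights against the side view, pick a free spot on the bench and take the scrap.

```bash
cat >> h.py <<'E'
from cell import r,optics
def quat(phi):
    """tool down, closing line at angle phi (rad) in world xy; of the two half turns, the one listed first needs least of joint 6"""
    return [np.array([np.cos(a),np.sin(a),0,0]) for a in((phi+np.pi/2)/2,(phi-np.pi/2)/2)]
def best(p,phi):
    c=[(abs(q[5]),k) for k in quat(phi) if (q:=r.inverse_kinematics(list(p),list(k))) is not None]
    return list(min(c,key=lambda x:x[0])[1])
def st(s=""):
    print(s,"t%.1f"%r.current_t(),np.round(r.current_tool_pos(),4),"F",np.round(r.current_contact_force(),1),"op %.3f"%r.current_opening(),"ff",np.round(r.current_finger_force(),1))
E
python3 - <<'E'
import pickle;from h import *
t,s=[pickle.load(open(n+"0.pkl","rb")) for n in("top","side")]
np.set_printoptions(precision=4,suppress=True)
L={"c":(211.3,262.26),"b":(275.3,252.2),"a":(456.5,167.6)}
for c in blobs(s,(50,60,20),(95,255,255),60):
    x,y,w,h=cv2.boundingRect(c)
    if not(270<x<370): continue
    # lid top face centre lies about half way down the top ellipse; use the ray nearest each top-view ray
    for n,p in L.items():
        (u,v)=(x+w/2,y+h/2); q,e=tri(t,p,s,(u,v))
        if e<.02: print("side box",(x,y,w,h),n,q,"err",e, "(box centre ~ mid lid, z about 8 mm under top)")
# scrap near-top corners in side: project expected
for z in(.05,.076): print("scrap ctr in side",proj(s,np.array([.592,.0888,z])))
P=clouds(t).reshape(-1,3);G=np.ones((400,400),np.uint8) # 2.5mm cells, x .3..1.3? -> x .4-.9,y -.3..+.7
g=4e-3
def cell(p): return ((p[:,0]-.3)/g).astype(int),((p[:,1]+.3)/g).astype(int)
ok=(P[:,0]>.3)&(P[:,0]<1.2)&(P[:,1]>-.3)&(P[:,1]<.9)
Q=P[ok];G=np.ones((225,300),np.uint8);seen=np.zeros_like(G)
i,j=cell(Q);i=i.clip(0,224);j=j.clip(0,299);seen[i,j]=1
o=(Q[:,2]>.008)|(Q[:,2]<-.01);G[i[o],j[o]]=0
seen=cv2.morphologyEx(seen,cv2.MORPH_CLOSE,np.ones((3,3)));G[seen==0]=0
X=.3+g*np.arange(225)[:,None];Y=-.3+g*np.arange(300)[None]
G[(.966*X+.259*Y)<.513]=0
D=cv2.distanceTransform(G,cv2.DIST_L2,5)*g
D[(np.hypot(X,Y)>.78)]=0
for _ in range(4):
    k=np.unravel_index(D.argmax(),D.shape);p=np.array([X[k[0],0],Y[0,k[1]],0]);print("free",p,D[k],"px",proj(t,p))
    D[np.hypot(X-p[0],Y-p[1])<.06]=0
phi=np.deg2rad(45.8)
for n,p,f in(("scrap",(.592,.0888,.084),phi),("b",(.5227,.2987,.05),np.deg2rad(31.4)),("c",(.507,.411,.05),np.deg2rad(31.4))):
    k=best(p,f);print(n,k,r.inverse_kinematics(list(p),list(k)))
E
```

```text
side box (284, 274, 28, 22) c [0.5086 0.413  0.0685] err 0.0012979507615051562 (box centre ~ mid lid, z about 8 mm under top)
side box (309, 249, 27, 18) b [0.5241 0.2995 0.0679] err 0.000642345948489843 (box centre ~ mid lid, z about 8 mm under top)
side box (335, 167, 22, 14) a [ 0.6578 -0.0168  0.1187] err 0.0003129167261666997 (box centre ~ mid lid, z about 8 mm under top)
scrap ctr in side (np.float64(346.07611415372867), np.float64(218.87260942371958))
scrap ctr in side (np.float64(346.20059456998365), np.float64(209.76258116625309))
free [0.764 0.056 0.   ] 0.051175196 px (np.float64(402.1150829621402), np.float64(130.22337336665765))
free [0.656 0.176 0.   ] 0.049537998 px (np.float64(341.3960081416253), np.float64(186.23122254616507))
free [ 0.604 -0.132  0.   ] 0.0375752 px (np.float64(504.840499907198), np.float64(209.80678348720548))
free [ 0.692 -0.152  0.   ] 0.0375628 px (np.float64(512.4472917625816), np.float64(164.32269374212322))
scrap [np.float64(0.37622426313936563), np.float64(0.9265286308718373), np.float64(0.0), np.float64(0.0)] [ 0.0711  0.6501  1.6421 -0.      0.8494 -0.7282]
b [np.float64(0.48938245174884626), np.float64(0.8720692724321206), np.float64(0.0), np.float64(0.0)] [ 0.4419  0.7076  1.6406 -0.      0.7933 -0.1062]
c [np.float64(0.48938245174884626), np.float64(0.8720692724321206), np.float64(0.0), np.float64(0.0)] [ 0.6099  0.7782  1.4917 -0.      0.8718  0.0619]
```

```bash
python3 - <<'E'
from h import *
p=np.array([.592,.0888,.084]);k=best(p,np.deg2rad(45.8))
st("start");r.set_gripper(.65,30)
r.move_to([p[0],p[1],.17],k);st()
r.move_linear(list(p),vel=.12);st("down");print(r.finger_overhang)
r.set_gripper(0,30);st("grip")
r.move_linear([p[0],p[1],.17],vel=.2);st("up")
d=optics.get_image("top");cv2.imwrite("pics/lift.png",cv2.resize(d["pixels"][60:300,260:520,::-1],None,fx=2,fy=2))
E
```

```text
start t0.1 [ 0.2099 -0.5081  0.2528] F [-0.1 -0.3 -0.2] op 1.001 ff 0.0
 t3.0 [0.5921 0.088  0.1701] F [-0.3  0.6 -0.8] op 0.650 ff 0.0
down t3.9 [0.5924 0.0888 0.0847] F [ 0.6 -0.8  1.3] op 0.649 ff 0.0
0.022
grip t4.2 [0.5925 0.0888 0.0849] F [-0.7  0.2  6.4] op 0.368 ff 30.7
up t4.8 [0.5915 0.0887 0.1691] F [ 0.3  0.5 -1.3] op 0.369 ff 30.0
```

View pics/lift.png

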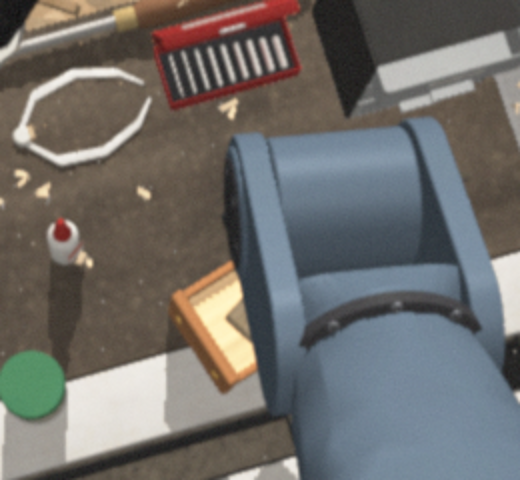

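The top crop shows the scrap lifted (opening 0.369 ≈ 31 mm). The spot planned for it, around full-image pixel (340,175), is clear apart from one wood chip just behind it. I lay the scrap there, then pick jar_b.

```bash
python3 - <<'E'
from h import *
F=np.deg2rad(31.4)
p=[.671,.175];k=best((*p,.1),F)
r.move_to([*p,.14],k)
r.move_linear([*p,.045],vel=.15);st()
r.move_linear([*p,.0345],vel=.03);st("down")
r.set_gripper(.65);st("open")
r.move_linear([*p,.14],vel=.25)
b=[.5232,.2990];k=best((*b,.055),F)
r.move_to([*b,.17],k);r.set_gripper(1.0)
st("above b")
d=optics.get_image("top");import pickle;pickle.dump(d,open("t1.pkl","wb"))
cv2.imwrite("pics/t1.png",d["pixels"][60:330,140:530,::-1])
P=clouds(d);roi=np.zeros((480,640),bool);roi[150:225,310:375]=1
m=roi&(P[...,2]>.018)&(P[...,2]<.034)&(P[...,0]>.6)
kk=cv2.connectedComponentsWithStats(m.astype(np.uint8))
for i in range(1,kk[0]):
    if kk[2][i,4]>100:
        q=P[kk[1]==i];print(kk[2][i],cv2.minAreaRect((q[:,:2]*1000).astype(np.float32)),np.percentile(q[:,2],[5,50,95]))
E
```

```text
t6.2 [0.6716 0.1749 0.0462] F [-0.   0.5 -0.4] op 0.368 ff 30.0
down t6.7 [0.6711 0.175  0.035 ] F [-1.  -0.3  4.1] op 0.365 ff 30.6
open t7.1 [0.6709 0.175  0.0343] F [ 0.1  0.4 -0.5] op 0.652 ff 0.0
above b t8.8 [0.5235 0.2986 0.1698] F [-0.5 -0.9 -0.3] op 1.000 ff 0.0
[317 156  51  41 879] ((671.7591552734375, 176.0271453857422), (33.20918273925781, 95.34779357910156), 31.40993309020996) [0.02209696 0.02617054 0.02980698]
```

View pics/t1.png

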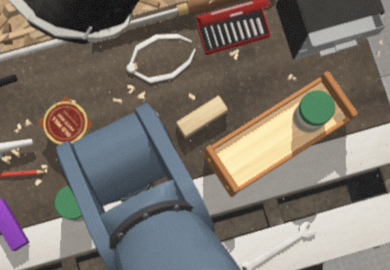

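Scrap lies flat at (0.672, 0.176), top z 0.026. The crop shows it at (203,116), clear of everything, and jar_a is still standing. Now jar_b.

```bash
cat >> h.py <<'E'
F=np.deg2rad(31.4);Y=np.array([-np.sin(F),np.cos(F)])
def carry(src,dst):
    k=best((*src,.058),F)
    r.move_to([*src,.17],k)
    r.move_linear([*src,.058],vel=.12);r.set_gripper(0,45);r.sleep(.2);st("grip");z=r.current_tool_pos()[2]
    r.move_linear([*src,.21],vel=.2);st("lift")
    r.move_to([*dst,.21],best((*dst,.21),F));r.move_linear([*dst,z+.056],vel=.12);r.sleep(.3);st("above place")
    f0=r.current_contact_force()[2]
    for dz in np.arange(.053,.0465,-.001):
        r.move_linear([*dst,z+dz],vel=.02);f=r.current_contact_force()[2]-f0
        if f>3: break
    st("placed %.3f %.1f"%(dz,f))
def release(dst):
    r.set_gripper(1.0);r.sleep(.2);st("open");r.move_linear([*dst,.21],vel=.15)
def lids(d):
    C=clouds(d)
    for c in blobs(d,(55,100,30),(85,255,200)):
        m=np.zeros((480,640),np.uint8);cv2.drawContours(m,[c],-1,1,-1);q=C[m>0]
        (u,v),e,_=cv2.fitEllipse(c);z=np.median(q[:,2]);p=onz(d,u,v,z)[:2]-[.6278,.0377]
        print("lid px",round(u),round(v),np.round(e,1),"z %.4f"%z,"xy",np.round(p+[.6278,.0377],4),"shelf x,y mm",np.round([1e3*p@[np.cos(F),np.sin(F)],1e3*p@Y],1))
E
python3 - <<'E'
from h import *
import pickle
lids(pickle.load(open("t1.pkl","rb")))
a=np.array([.6557,-.0145])
dst=a+.064*Y;carry(np.array([.5229,.2989]),dst);release(dst)
c=np.array([.5073,.4112]);r.move_to([*c,.2],best((*c,.2),F));st("above c")
d=optics.get_image("top");lids(d);cv2.imwrite("pics/t2.png",d["pixels"][60:330,140:530,::-1])
E
```

```text
lid px 207 264 [20.8 32.3] z 0.0781 xy [0.504  0.4188] shelf x,y mm [ 92.9 389.8]
lid px 456 168 [31.3 33. ] z 0.1282 xy [ 0.6555 -0.0144] shelf x,y mm [ -3.5 -58.9]
grip t10.8 [0.5232 0.2991 0.059 ] F [-2.2 -0.7  7. ] op 0.680 ff 48.0
lift t11.7 [0.5223 0.2986 0.2087] F [-0.5  0.4 -1.6] op 0.681 ff 48.5
above place t14.0 [0.6225 0.0401 0.1154] F [ 0.6  1.3 -0.6] op 0.682 ff 48.5
placed 0.049 9.6 t15.3 [0.6225 0.0401 0.109 ] F [-4.3 -0.5  9. ] op 0.685 ff 49.3
open t15.9 [0.6224 0.0401 0.1079] F [-0.5  0.4 -0.8] op 0.999 ff 0.0
above c t18.2 [0.508  0.4103 0.2   ] F [-0.2 -0.3  0.2] op 0.997 ff 0.0
lid px 424 188 [31.5 33. ] z 0.1282 xy [0.6212 0.0415] shelf x,y mm [-3.6  6.7]
lid px 456 168 [31.2 33.1] z 0.1283 xy [ 0.6554 -0.0144] shelf x,y mm [ -3.6 -58.8]
```

```bash
python3 - <<'E'
from h import *
dst=np.array([.6212,.0415])+.0625*Y+.001*np.array([np.cos(F),np.sin(F)])
carry(np.array([.5074,.4113]),dst);release(dst)
r.move_to([.45,.42,.3],best((.45,.42,.3),F));st("clear")
d=optics.get_image("top");lids(d);s=optics.get_image("side")
cv2.imwrite("pics/t3.png",np.vstack([cv2.resize(d["pixels"][60:340,130:530,::-1],(800,560))]))
cv2.imwrite("pics/s3.png",cv2.resize(s["pixels"][130:330,200:440,::-1],None,fx=2.5,fy=2.5))
E
```

```text
grip t20.1 [0.5077 0.4115 0.0592] F [-1.8 -1.1  5.6] op 0.680 ff 48.1
lift t21.1 [0.5069 0.4109 0.2085] F [ 0.2  0.9 -1.9] op 0.675 ff 48.4
above place t23.5 [0.5897 0.0953 0.1156] F [-0.2 -0.4 -1.3] op 0.681 ff 48.4
placed 0.049 11.1 t24.8 [0.5896 0.0953 0.1091] F [-4.4 -1.2  9.8] op 0.674 ff 49.5
open t25.4 [0.5895 0.0954 0.1081] F [-0.8 -0.6 -0.1] op 1.002 ff 0.0
clear t27.6 [0.4506 0.4191 0.2995] F [ 0.2 -0.3  0.4] op 0.999 ff 0.0
lid px 393 208 [31.6 32.7] z 0.1282 xy [0.5886 0.0964] shelf x,y mm [-2.9 70.6]
lid px 424 188 [31.4 32.9] z 0.1283 xy [0.6213 0.0415] shelf x,y mm [-3.5  6.6]
lid px 456 168 [31.2 33. ] z 0.1282 xy [ 0.6555 -0.0145] shelf x,y mm [ -3.6 -58.9]
```

View pics/t3.png

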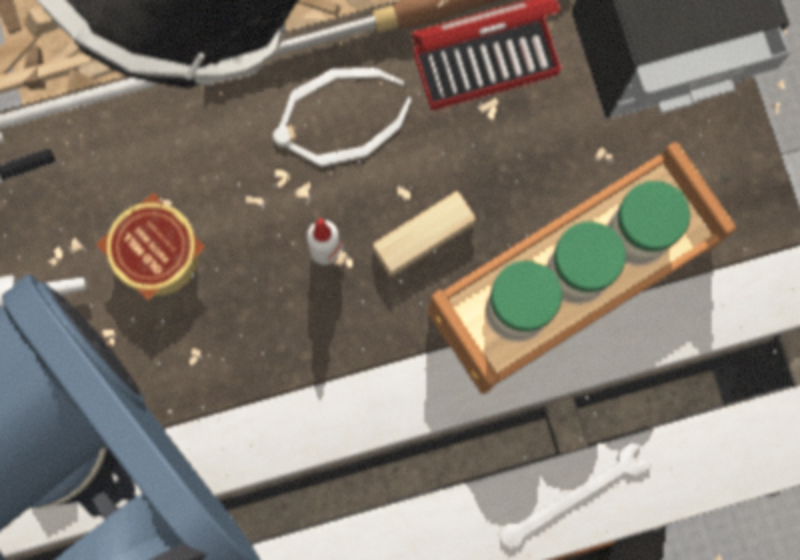

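View pics/s3.png

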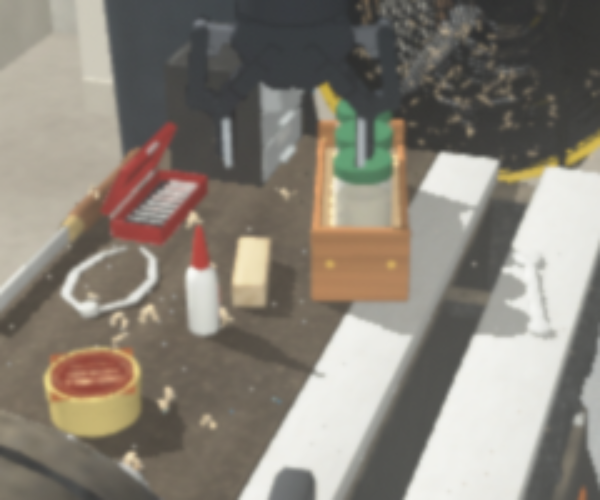

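Both views show three upright jars in a row (lids at (527,297), (590,257) and (654,216) in the top crop). The gaps are about 4 and 5.5 mm and the row is straight to 0.7 mm. The scrap lies flat on the bench, and the bottle, tin and spanner haven't moved.

```bash
python3 -c "
from cell import r
print(r.hand_in())"
```

```text
the job is handed in; nothing more can be done
None
```

The job is done and handed in after about 28 s of robot time: the scrap lies flat on the bench, and all three jars stand upright on the shelf in one straight row with gaps of about 4 and 5.5 mm.

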